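# Clear the case lid and hold it half open

## Task

I want to fit a stay to the wooden case, so first take the hand stamp off its lid and stand it upright on the closed blue stamp-pad tin, and let go of it there. Then lift the lid by its brass pull and hold it half open, at 45 degrees, without ever swinging it back past 60 degrees; the lid falls shut by itself, so finish while still holding it steady there with the gripper. Keep the stamp upright throughout and leave everything else where it is.

Things in the scene. Friction and masses are not known exactly. Their poses are not given: they have to be found in the camera images.
- case: Dark wooden case with a hinged flat lid, 168 (x) x 258 (y) x 57 mm, fixed to the bench. Origin: centre of its underside. Its own x axis points from the front (lid opens here, clasp) to the back (hinge), y along the hinge, z up. Lid top is at z = 57 mm, the lid is 9 mm thick and 161 mm deep.
- case_hinge (a point): Middle of the lid's hinge line, at (81, 0, 47) mm in the case's frame; the line runs along the case's y axis at the back of the case.
- case_lid (a joint): Lid angle in rad: 0 closed, grows as the front of the lid rises and swings up towards the back (turning about the case's +y axis); 0.785 is 45 degrees. The hinge is nearly free: the lid (about 0.17 kg) falls shut when let go.
- pull_bar (a point): Centre of the lid's brass T-pull: a round bar 18 mm in diameter and 30 mm long, its axis parallel to the hinge, carried 36 mm above the lid top (axis height) by a 9 mm thick stem. With the lid closed it lies at (-65, 0, 93) mm in the case's frame; it turns with the lid about the hinge, at 153 mm from the hinge line. It can be taken by its two flat ends (30 mm apart) or across the round (18 mm), and may turn between the fingers.
- stamp_centre (a point): Hand stamp, 74 mm tall, standing upright on the case's lid at the start: rubber foot block 22 x 50 x 18 mm, above it a turned wooden handle, 26 mm in diameter at the widest, from 18 mm to 74 mm above the underside. Point: half-way up, 37 mm above the underside. Its z axis points up along the handle. About 65 g.
- tin_top (a point): Closed dark blue stamp-pad tin, 73 (x) x 113 (y) x 15 mm, lying loose on the bench, about 0.25 kg. Point: centre of its flat top, 15 mm above the bench; x across its short side, y along its long side.
- tape: Roll of brown packing tape lying flat in front of the case, 96 mm across, 48 mm high; origin at the centre of its underside. Bystander.
- marker: White marker pen with a black cap, 135 mm long, 16 mm thick, lying on the bench to the left of the tin. Bystander.
- cutter: Yellow snap-blade cutter, 156 mm long, 23 mm wide, lying on the bench in front of the case; origin at the centre of its underside. Bystander.
There are look-alikes about, which are no part of the job. There is more than one size of the part that bears stamp_centre; the job needs the middle-sized.

How it is judged (in metres and radians):
On the way, in this order (a step that is already met when the one before it is completed fails the run):
1. the stamp stands upright on the tin, let go, with the lid still shut (z of stamp_centre in the frame of tin_top between 0.03 and 0.044 m and x of stamp_centre in the frame of tin_top between -0.036 and 0.036 m and y of stamp_centre in the frame of tin_top between -0.056 and 0.056 m and angle between stamp_centre's own z axis and vertical below 0.1 rad and contact force between the fingers and stamp below 0.1 N and value of joint case_lid below 0.1 rad), for 0.2 s.
2. the gripper has lifted the lid to 45 degrees, give or take 7 (value of joint case_lid between 0.663 and 0.908 rad and contact force between the fingers and case_lid above 0.5 N), for 0.3 s.
At the end, for the whole second after the job is handed in: The gripper's fingers hold the lid still (under 0.1 rad/s) at 45 degrees, give or take 7, and nothing loose props it; the stamp stands released and at rest on the top of the tin, its centre over the tin, upright within 0.1 rad, and the tin lies on the bench (all of step 2 and velocity of joint case_lid between -0.1 and 0.1 rad/s and contact force between each of stamp, tape, cutter, marker and case_lid below 0.1 N and z of stamp_centre in the frame of tin_top between 0.03 and 0.044 m and x of stamp_centre in the frame of tin_top between -0.036 and 0.036 m and y of stamp_centre in the frame of tin_top between -0.056 and 0.056 m and height (world z) of tin_top below 0.019 m and angle between stamp_centre's own z axis and vertical below 0.1 rad and linear speed of stamp below 0.03 m/s and contact force between the fingers and stamp below 0.1 N); the arm keeps its last pose, push and grip.
It fails at once if the lid is swung back past 60 degrees (value of joint case_lid above 1.05 rad).
It fails at once if the stamp is tipped over (more than 35 degrees from upright) (angle between stamp_centre's own z axis and vertical above 0.61 rad).
It fails at once if a bystander (tape roll, marker, cutter) is moved by more than 30 mm (distance of any of tape, marker, cutter from where it was at the start of the episode above 0.03 m).
It also fails if it takes over 54 s, if anything falls off the work surface, if the arm or the gripper's body presses on something with over 40 N, if the wrist force passes 120 N, or if a joint passes its speed limit or range.

## Robot

A 6-joint arm with a two-finger parallel gripper is mounted at the origin on a cart in front of the work surface, level with it; the furniture and walls round the work are solid. World frame = base frame: x ahead of the robot, y to its left, z up, the work surface at z = 0. Lengths are in m, angles in degrees, forces in N, time in s.
With the tool pointing down it reaches from about 0.3 to 0.75 m from the base axis. Payload 8.5 kg.
Tool frame: the origin (TCP) lies on the mounting face of the last link; the fingertips stand 173 mm ahead of it and the grasp point (between the pads) lies 155 mm ahead of it (env.tips_ahead is the distance from the TCP to the fingertips, in m); z points along the fingers, x is the direction in which the jaws open and shut, and the axes are right-handed (so a half turn about z gives the same grasp; the last joint's range is limited). The gripper opens to 85 mm and grips with 20 to 120 N. Pads are 22 mm wide; open, the fingers measure 114 mm over their backs; the gripper's body (76 mm by 85 mm) begins 54 mm behind the grasp point. The pads swing forward as they close: fully open they stand 13 mm farther back than shut.
Start: joints at [-88.31, 21.807, 74.336, -0, 83.858, -12.336], TCP at [0.133, -0.534, 0.405] pointing down, gripper open.
Joint ranges: [-178.18, 178.18], [-50.72, 133.34], [12.68, 142.11], [-81.47, 261.47], [9.98, 163.14], [-165.26, 165.26]. Speed limits (degrees/s): [136.94, 136.94, 180, 180, 180, 180].

## Interface

Orientations are given as a 3x3 rotation matrix whose columns are the frame's x, y, z axes.
In Python, from rig import env gives the robot as it stands. The module is installed in compiled form; this text tells all that it offers.
- The arm moves only by the tool step_arm, never from a script. Its argument "increments" is a list of rows, each an object of numbers: "x", "y", "z": the shift along the tool's x, y, z in cm; "wx", "wy", "wz": the turn, a rotation vector about the tool's x, y, z in rad; "gripper": the finger opening in cm, from 0 to 8.54. A call has 1 to 20 rows; each row shifts and turns the commanded pose from where the row before left it, along the tool's axes as they then stand; what a row does not reach is not made up. A row lasts 1/10 s, in which the tool goes at most 50 mm and 8.59 degrees, less where a joint would pass 70% of its speed; a pose out of reach is approached as far as the arm can. A call with a gripper value outside its range is refused whole. The fingers move at their own pace and stop on an object; "newtons" is the grip in N (left out, the last holds). Time passes only in rows, so rows that do not move let the fingers close. It gives the time, the measured TCP pose, the force and the opening at its end, in the units of the state.
- env.observe(): the state, without advancing time (a new reading comes with each control period).
- env.get_image(name): name is "side" or "top" or "wrist"; returns a dict with "color" (384x512x3 uint8, blue, green, red), "camera_matrix" (3x3 intrinsics, pixels), "rvec" (rotation vector, rad) and "tvec" (3), from world to camera coordinates, as OpenCV has them. Camera axes: x right, y down, z forward; pixel columns grow to the right and rows downward; lengths in m; the calibration is good to about 2 mm. A picture is of the moment at which its call begins. There is no depth.
- env.close_job(): hands the job in, once; it reports no verdict.
The state is a dict: "time_s": time; "q": joint angles; "qvel": joint speeds; "joint_efforts": joint torques, N m; "position": TCP position; "tool_rot": TCP orientation; "ft_force": force on the tool from outside, world axes, zero at the start; "wrist_torque": the same for the moment, N m; "grip_width": finger opening in m.
Only numpy, scipy, OpenCV 4.12 (cv2) and the standard library are available. Lean on these libraries where they do the work, as an engineer would, in place of code of your own. Each camera call takes 0.05 s, during which the arm holds its last target. There are 200 camera calls.

## Working session

There is one attempt and no reset: what is moved stays moved. The work goes in short steps, Python scripts to look and compute and a tool call to move; the robot and the scene stay as the last step left them, time stands still between calls to the robot, and variables do not carry over. Pictures are saved under pics/ and viewed, about 8 in all and at most 12, crops included, and the job is handed in when it is done.

Besides the shell and the picture viewer there is one more tool, called after "Call:" as name(argument=value, ...) on one line, values as JSON. step_arm: Moves the arm, as the interface text tells. Its arguments: {"type":"object","properties":{"increments":{"type":"array"},"newtons":{"type":"number"}},"required":["increments"]}

```bash
mkdir -p pics
cat > h.py <<'E'
from rig import env
import cv2, numpy as np
def snap(name,fn,crop=None,k=1):
    d=env.get_image(name); np.savez('pics/'+fn+'.npz',**d); im=d['color']
    if crop: x0,y0,x1,y1=crop; im=im[y0:y1,x0:x1]
    cv2.imwrite('pics/'+fn+'.png',cv2.resize(im,None,fx=k,fy=k,interpolation=cv2.INTER_CUBIC))
    return d
def ray(fn,u,v,z):
    d=np.load('pics/'+fn+'.npz'); R=cv2.Rodrigues(d['rvec'])[0]; t=d['tvec'].ravel()
    c=-R.T@t; r=R.T@np.linalg.inv(d['camera_matrix'])@[u,v,1]
    return c+r*(z-c[2])/r[2]
def proj(fn,P):
    d=np.load('pics/'+fn+'.npz'); return cv2.projectPoints(np.array(P,float).reshape(-1,3),d['rvec'],d['tvec'],d['camera_matrix'],None)[0].reshape(-1,2)
E
python3 - <<'E'
from h import *
snap('top','top1',k=1.5); snap('side','side1',k=1.5)
print(env.observe())
E
```

```text
{'time_s': 0.1, 'q': array([-8.83087896e+01,  2.18367796e+01,  7.43769993e+01,  6.68450656e-04,
        8.38575541e+01, -1.23366731e+01]), 'qvel': array([-0.03522173,  0.03687036, -0.18421065,  0.00649044,  0.05521164,
       -0.05131186]), 'joint_efforts': array([ 2.49611134e-03, -4.49221659e+01, -2.31655598e+01, -2.04332819e-04,
        3.70286245e-03, -8.89648845e-06]), 'position': array([ 0.13330612, -0.53356569,  0.40419675]), 'tool_rot': array([[ 2.42392838e-01, -9.70178185e-01, -2.51487749e-05],
       [-9.70177427e-01, -2.42392680e-01,  1.24479467e-03],
       [-1.21376851e-03, -2.77330539e-04, -9.99999225e-01]]), 'ft_force': array([-0.11683224,  0.00872634,  0.91431843]), 'wrist_torque': array([ 0.0175925 ,  0.04959882, -0.00459488]), 'grip_width': 0.08532291741770452}
```

View pics/top1.png

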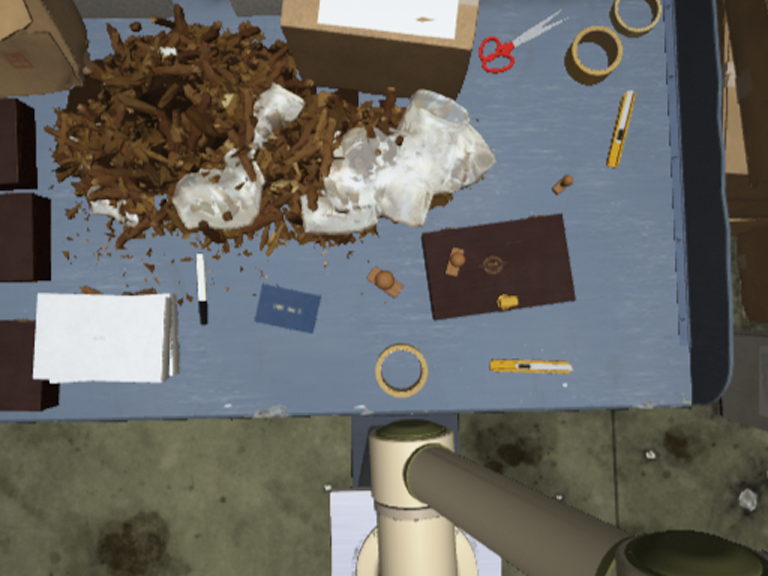

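View pics/side1.png

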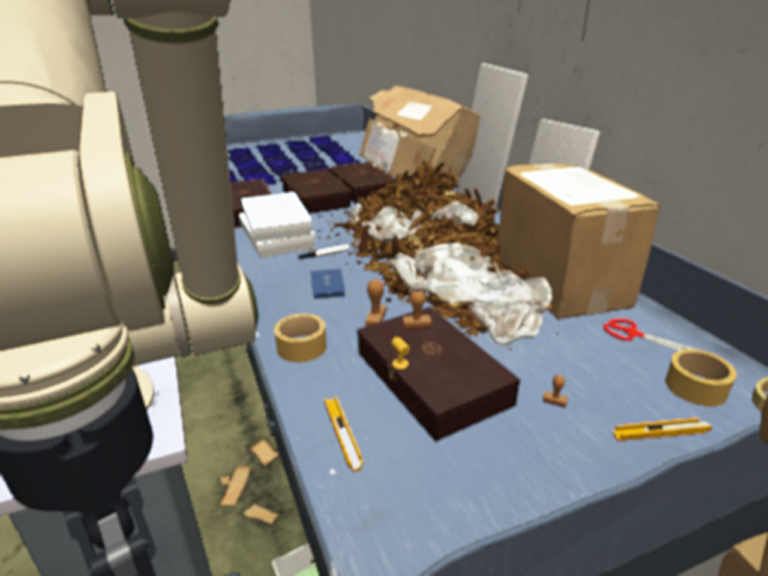

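Top view (×1.5): case lid corners are about (422,233), (562,214), (575,299), (433,319), with the pull at (507,301). The stamp is on the lid at (456,262), and the larger look-alike stands on the bench at (385,280). Tin is at (288,308), marker at (202,290), tape at (402,370) and cutter at (530,366). I'll enlarge this area.

Run:
```python
from h import *
im=np.load('pics/top1.npz')['color'][135:225,160:390]
cv2.imwrite('pics/topc.png',cv2.resize(im,(782,306),interpolation=cv2.INTER_CUBIC))
```

```text
(no output)
```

View pics/topc.png

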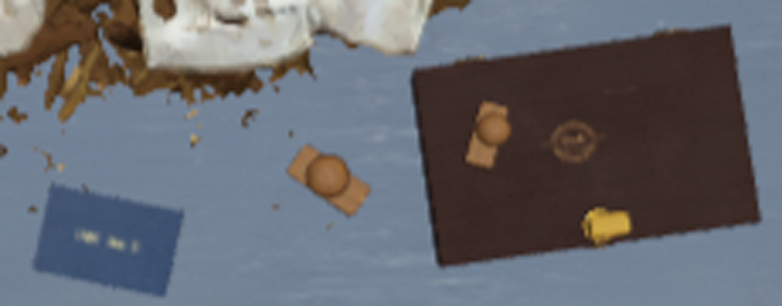

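Crop (×3.4, offset 160,135): lid corners (413,72), (730,27), (760,219), (440,266). Tin corners (50,185), (183,211), (166,296), (34,268). Stamp foot runs from (479,165) to (495,102), knob at (493,127), and the pull bar is around (607,225).

Run:
```python
from h import *
f='top1'
P=lambda u,v,z: ray(f,160+(u+.5)/3.4-.5,135+(v+.5)/3.4-.5,z)
C=np.array([P(*p,.057) for p in [(413,72),(730,27),(760,219),(440,266)]]); print(C.round(4),C.mean(0))
e=(C[0]-C[1]+C[3]-C[2]); print('case y ang',np.degrees(np.arctan2(-e[0],e[1])),[np.linalg.norm(C[i]-C[i-1]).round(3) for i in range(4)])
T=np.array([P(*p,.015) for p in [(50,185),(183,211),(166,296),(34,268)]]); print('tin',T.mean(0),[np.linalg.norm(T[i]-T[i-1]).round(3) for i in range(4)])
e=(T[0]-T[1]+T[3]-T[2]);print('tin y ang',np.degrees(np.arctan2(-e[0],e[1])))
print('knob',P(493,127,.122)); a,b=P(495,102,.075),P(479,165,.075); print('foot',(a+b)/2,np.linalg.norm(a-b),np.degrees(np.arctan2(a[1]-b[1],a[0]-b[0])))
print('bar',P(607,224,.093)); print('big',P(328,174,.09))
```

```text
[[ 0.6259 -0.023   0.057 ]
 [ 0.6561 -0.2785  0.057 ]
 [ 0.5014 -0.2966  0.057 ]
 [ 0.47   -0.0404  0.057 ]] [ 0.56334507 -0.15962338  0.057     ]
case y ang 6.866141547142136 [np.float64(0.157), np.float64(0.257), np.float64(0.156), np.float64(0.258)]
tin [0.4973091  0.23157621 0.015     ] [np.float64(0.07), np.float64(0.113), np.float64(0.072), np.float64(0.112)]
tin y ang -12.834950112453416
knob [ 0.57423221 -0.07796057  0.122     ]
foot [ 0.57347064 -0.0788142   0.075     ] 0.05132222029088989 -15.853193567391004
bar [ 0.49991837 -0.16693331  0.093     ]
big [0.54369497 0.04677184 0.09      ]
```

Call:
step_arm(increments=[{"x":-1.2,"y":-1.9},{"x":-2.4,"y":-3.85},{"x":-2.4,"y":-3.85},{"x":-2.4,"y":-3.85},{"x":-2.4,"y":-3.85},{"x":-2.4,"y":-3.85},{"x":-2.4,"y":-3.85},{"x":-2.4,"y":-3.85},{"x":-2.4,"y":-3.85},{"x":-2.4,"y":-3.85},{"x":-2.4,"y":-3.85},{"x":-2.4,"y":-3.85},{"x":-2.4,"y":-3.85},{"x":-2.4,"y":-3.85},{"x":-1.2,"y":-1.9},{},{}])

```text
invalid input at $.increments[0]: expected keys x, y, z, wx, wy, wz, gripper
```

Run:
```python
from h import *
snap('wrist','w1',k=1.5); o=env.observe(); print(o['position'],o['tool_rot'],o['q'])
R=o['tool_rot'];print('predict px x1.5',proj('w1',[[.574,-.078,.131],[.4995,-.167,.093],[.4973,.2316,.015]])*1.5)
```

```text
[ 0.13329934 -0.533576    0.40425679] [[ 2.42388825e-01 -9.70179188e-01 -3.15206269e-05]
 [-9.70178617e-01 -2.42388717e-01  1.07781398e-03]
 [-1.05331293e-03 -2.30669425e-04 -9.99999419e-01]] [-8.83094434e+01  2.18338021e+01  7.43715459e+01  1.67243961e-05
  8.38564326e+01 -1.23370199e+01]
predict px x1.5 [[-1527.4870228  -2616.55205666]
 [ -452.17408017 -1071.19296856]
 [-1209.68492971 -1045.16813792]]
```

View pics/w1.png

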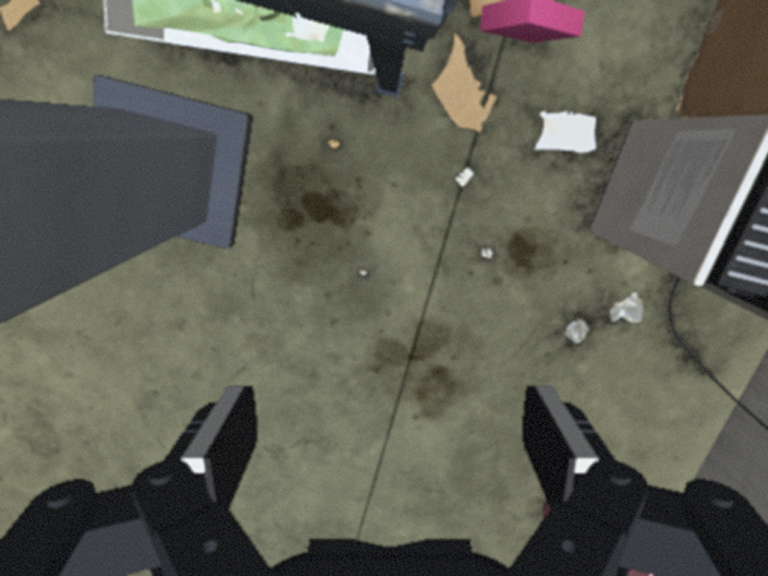

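The move was refused because every row needs all its keys, so the wrist picture only shows the floor and the open fingers. I'll send it again with full rows.

Call:
step_arm(increments=[{"x":-1.2,"y":-1.9,"z":0,"wx":0,"wy":0,"wz":0,"gripper":8.5},{"x":-2.4,"y":-3.85,"z":0,"wx":0,"wy":0,"wz":0,"gripper":8.5},{"x":-2.4,"y":-3.85,"z":0,"wx":0,"wy":0,"wz":0,"gripper":8.5},{"x":-2.4,"y":-3.85,"z":0,"wx":0,"wy":0,"wz":0,"gripper":8.5},{"x":-2.4,"y":-3.85,"z":0,"wx":0,"wy":0,"wz":0,"gripper":8.5},{"x":-2.4,"y":-3.85,"z":0,"wx":0,"wy":0,"wz":0,"gripper":8.5},{"x":-2.4,"y":-3.85,"z":0,"wx":0,"wy":0,"wz":0,"gripper":8.5},{"x":-2.4,"y":-3.85,"z":0,"wx":0,"wy":0,"wz":0,"gripper":8.5},{"x":-2.4,"y":-3.85,"z":0,"wx":0,"wy":0,"wz":0,"gripper":8.5},{"x":-2.4,"y":-3.85,"z":0,"wx":0,"wy":0,"wz":0,"gripper":8.5},{"x":-2.4,"y":-3.85,"z":0,"wx":0,"wy":0,"wz":0,"gripper":8.5},{"x":-2.4,"y":-3.85,"z":0,"wx":0,"wy":0,"wz":0,"gripper":8.5},{"x":-2.4,"y":-3.85,"z":0,"wx":0,"wy":0,"wz":0,"gripper":8.5},{"x":-2.4,"y":-3.85,"z":0,"wx":0,"wy":0,"wz":0,"gripper":8.5},{"x":-1.2,"y":-1.9,"z":0,"wx":0,"wy":0,"wz":0,"gripper":8.5},{"x":0,"y":0,"z":0,"wx":0,"wy":0,"wz":0,"gripper":8.5},{"x":0,"y":0,"z":0,"wx":0,"wy":0,"wz":0,"gripper":8.5}])

```text
time_s: 1.85
position: [0.5742, -0.077, 0.4043]
tool_rot: [[0.243, -0.97, -0.001], [-0.97, -0.243, 0.0], [-0.0, 0.001, -1.0]]
ft_force: [0.6, -0.4, 0.0]
grip_width: 0.0851
```

Run:
```python
from h import *
snap('wrist','w2',k=1.5); o=env.observe(); print(o['position'],o['tool_rot'],o['q'])
print('predict px x1.5',proj('w2',[[.574,-.078,.131],[.4995,-.167,.093],[.4973,.2316,.015]])*1.5)
```

```text
[ 0.57393411 -0.07756635  0.40451113] [[ 2.42045556e-01 -9.70264575e-01 -7.76571240e-04]
 [-9.70264877e-01 -2.42045584e-01 -5.90979575e-05]
 [-1.30624984e-04  7.67784197e-04 -9.99999697e-01]] [-1.93997324e+01  2.47811547e+01  6.95385514e+01 -1.80231187e-02
  8.57211374e+01  5.65943135e+01]
predict px x1.5 [[390.82251529 292.77802037]
 [488.98155887 402.69137478]
 [-17.04530936 242.87178094]]
```

View pics/w2.png

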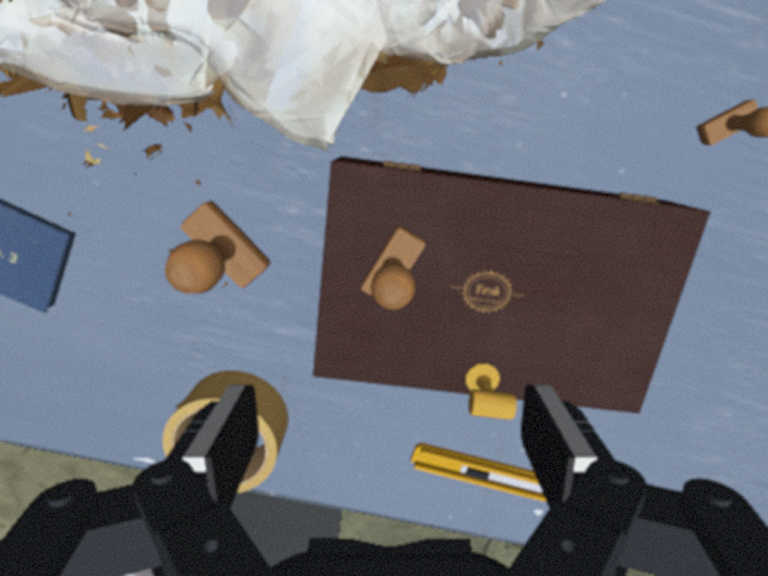

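Wrist view (×1.5): the knob is at (393,286) directly below the tool, and the bar is at (493,405), within 4 px of prediction. I'll descend and grip the knob.

Call:
step_arm(increments=[{"x":0,"y":0,"z":2,"wx":0,"wy":0,"wz":0,"gripper":8.5},{"x":0,"y":0,"z":2.5,"wx":0,"wy":0,"wz":0,"gripper":8.5},{"x":0,"y":0,"z":2.5,"wx":0,"wy":0,"wz":0,"gripper":7},{"x":0,"y":0,"z":2.5,"wx":0,"wy":0,"wz":0,"gripper":6},{"x":0,"y":0,"z":2.3,"wx":0,"wy":0,"wz":0,"gripper":6},{"x":0,"y":0,"z":1.5,"wx":0,"wy":0,"wz":0,"gripper":6},{"x":0,"y":0,"z":0,"wx":0,"wy":0,"wz":0,"gripper":6},{"x":0,"y":0,"z":0,"wx":0,"wy":0,"wz":0,"gripper":4},{"x":0,"y":0,"z":0,"wx":0,"wy":0,"wz":0,"gripper":3},{"x":0,"y":0,"z":0,"wx":0,"wy":0,"wz":0,"gripper":2},{"x":0,"y":0,"z":0,"wx":0,"wy":0,"wz":0,"gripper":1.5},{"x":0,"y":0,"z":0,"wx":0,"wy":0,"wz":0,"gripper":1.5},{"x":0,"y":0,"z":0,"wx":0,"wy":0,"wz":0,"gripper":1.5},{"x":0,"y":0,"z":0,"wx":0,"wy":0,"wz":0,"gripper":1.5}], newtons=25)

```text
time_s: 3.3
position: [0.5745, -0.0773, 0.273]
tool_rot: [[0.242, -0.97, 0.002], [-0.97, -0.242, -0.001], [0.002, -0.002, -1.0]]
ft_force: [-0.8, -0.8, 7.8]
grip_width: 0.0237
```

Run:
```python
from h import *
snap('side','s2',crop=(200,150,330,270),k=4); o=env.observe(); print(o['position'],o['grip_width'],o['ft_force'])
```

```text
[ 0.57450322 -0.07726301  0.27295014] 0.024021452710515773 [-0.88873448 -1.28509299  6.47636869]
```

View pics/s2.png

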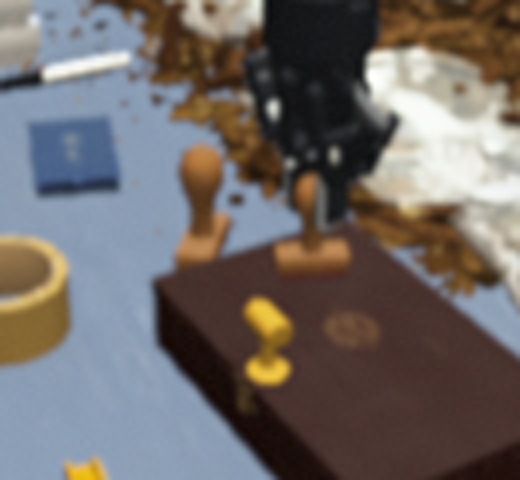

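The stamp is upright between the fingers (knob at about (310,190) in the crop) and the lid is shut. Next I'll lift it straight up 12 cm.

Call:
step_arm(increments=[{"x":0,"y":0,"z":-0.5,"wx":0,"wy":0,"wz":0,"gripper":1.5},{"x":0,"y":0,"z":-1,"wx":0,"wy":0,"wz":0,"gripper":1.5},{"x":0,"y":0,"z":-1.5,"wx":0,"wy":0,"wz":0,"gripper":1.5},{"x":0,"y":0,"z":-1.5,"wx":0,"wy":0,"wz":0,"gripper":1.5},{"x":0,"y":0,"z":-1.5,"wx":0,"wy":0,"wz":0,"gripper":1.5},{"x":0,"y":0,"z":-1.5,"wx":0,"wy":0,"wz":0,"gripper":1.5},{"x":0,"y":0,"z":-1.5,"wx":0,"wy":0,"wz":0,"gripper":1.5},{"x":0,"y":0,"z":-1.5,"wx":0,"wy":0,"wz":0,"gripper":1.5},{"x":0,"y":0,"z":-1,"wx":0,"wy":0,"wz":0,"gripper":1.5},{"x":0,"y":0,"z":-0.5,"wx":0,"wy":0,"wz":0,"gripper":1.5},{"x":0,"y":0,"z":0,"wx":0,"wy":0,"wz":0,"gripper":1.5}], newtons=30)

```text
time_s: 4.45
position: [0.5743, -0.077, 0.3922]
tool_rot: [[0.242, -0.97, 0.001], [-0.97, -0.242, -0.0], [0.0, -0.001, -1.0]]
ft_force: [-0.3, -0.2, -1.7]
grip_width: 0.024
```

Call:
step_arm(increments=[{"x":-0.5,"y":0,"z":0,"wx":0,"wy":0,"wz":0,"gripper":1.5},{"x":-1.3,"y":0,"z":0,"wx":0,"wy":0,"wz":0,"gripper":1.5},{"x":-2,"y":0,"z":0,"wx":0,"wy":0,"wz":0,"gripper":1.5},{"x":-2,"y":0,"z":0,"wx":0,"wy":0,"wz":0,"gripper":1.5},{"x":-2,"y":0,"z":0,"wx":0,"wy":0,"wz":0,"gripper":1.5},{"x":-2,"y":0,"z":0,"wx":0,"wy":0,"wz":0,"gripper":1.5},{"x":-2,"y":0,"z":0,"wx":0,"wy":0,"wz":0,"gripper":1.5},{"x":-2,"y":0,"z":0,"wx":0,"wy":0,"wz":0,"gripper":1.5},{"x":-2,"y":0,"z":0,"wx":0,"wy":0,"wz":0,"gripper":1.5},{"x":-2,"y":0,"z":0,"wx":0,"wy":0,"wz":0,"gripper":1.5},{"x":-2,"y":0,"z":0,"wx":0,"wy":0,"wz":0,"gripper":1.5},{"x":-2,"y":0,"z":0,"wx":0,"wy":0,"wz":0,"gripper":1.5},{"x":-2,"y":0,"z":0,"wx":0,"wy":0,"wz":0,"gripper":1.5},{"x":-2,"y":0,"z":0,"wx":0,"wy":0,"wz":0,"gripper":1.5},{"x":-2,"y":0,"z":0,"wx":0,"wy":0,"wz":0,"gripper":1.5},{"x":-2,"y":0,"z":0,"wx":0,"wy":0,"wz":0,"gripper":1.5},{"x":-1.4,"y":0,"z":0,"wx":0,"wy":0,"wz":0,"gripper":1.5},{"x":-0.6,"y":0,"z":0,"wx":0,"wy":0,"wz":0,"gripper":1.5},{"x":0,"y":0,"z":0,"wx":0,"wy":0,"wz":0,"gripper":1.5},{"x":0,"y":0,"z":0,"wx":0,"wy":0,"wz":0,"gripper":1.5}])

```text
time_s: 6.45
position: [0.4973, 0.2311, 0.3916]
tool_rot: [[0.242, -0.97, -0.0], [-0.97, -0.242, -0.0], [0.0, 0.0, -1.0]]
ft_force: [-0.1, 0.3, -0.5]
grip_width: 0.0234
```

Run:
```python
from h import *
snap('wrist','w3',k=1.5); o=env.observe(); print(o['position'],o['tool_rot'],o['grip_width'],o['ft_force'],o['q'])
a=np.radians(-12.83);ex=np.array([np.cos(a),np.sin(a),0]);ey=np.array([-ex[1],ex[0],0]);c=np.array([.4973,.2316,.015])
print('tin px x1.5',proj('w3',[c]+[c+s*.0365*ex+t*.0565*ey for s,t in [(1,1),(1,-1),(-1,-1),(-1,1)]])*1.5)
```

```text
[0.49743668 0.23088995 0.39164718] [[ 2.41682193e-01 -9.70355457e-01 -6.48382003e-05]
 [-9.70355439e-01 -2.41682174e-01 -2.21330866e-04]
 [ 1.99099377e-04  1.16407829e-04 -9.99999973e-01]] 0.02341858709021752 [-0.00256179 -0.82652655 -0.66358179] [ 1.25287650e+01  2.22067907e+01  7.59299326e+01 -1.16909700e-02
  8.18696543e+01  8.85445734e+01]
tin px x1.5 [[388.21490128 247.44428619]
 [340.88159905 168.46257306]
 [477.00435749 238.29026022]
 [430.73351403 318.39206961]
 [300.5466039  256.4827228 ]]
```

View pics/w3.png

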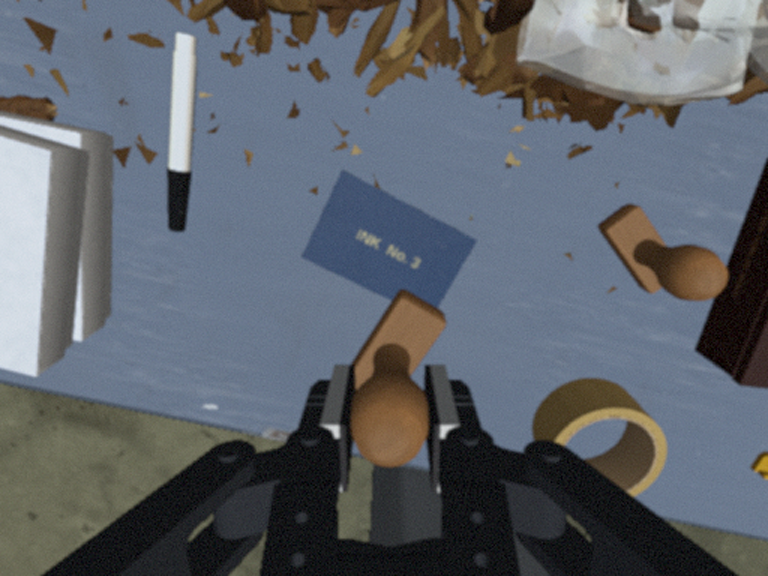

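The tin outline matches the prediction (corners near (343,170), (476,240), (303,257)). The stamp hangs upright in the fingers, with its foot along the tin's short side. I'll lower it now.

Call:
step_arm(increments=[{"x":0,"y":0,"z":0.8,"wx":0,"wy":0,"wz":0,"gripper":1.5},{"x":0,"y":0,"z":1.6,"wx":0,"wy":0,"wz":0,"gripper":1.5},{"x":0,"y":0,"z":2,"wx":0,"wy":0,"wz":0,"gripper":1.5},{"x":0,"y":0,"z":2,"wx":0,"wy":0,"wz":0,"gripper":1.5},{"x":0,"y":0,"z":2,"wx":0,"wy":0,"wz":0,"gripper":1.5},{"x":0,"y":0,"z":2,"wx":0,"wy":0,"wz":0,"gripper":1.5},{"x":0,"y":0,"z":2,"wx":0,"wy":0,"wz":0,"gripper":1.5},{"x":0,"y":0,"z":1.5,"wx":0,"wy":0,"wz":0,"gripper":1.5},{"x":0,"y":0,"z":1,"wx":0,"wy":0,"wz":0,"gripper":1.5},{"x":0,"y":0,"z":0.6,"wx":0,"wy":0,"wz":0,"gripper":1.5},{"x":0,"y":0,"z":0.2,"wx":0,"wy":0,"wz":0,"gripper":1.5},{"x":0,"y":0,"z":0.1,"wx":0,"wy":0,"wz":0,"gripper":1.5},{"x":0,"y":0,"z":0.1,"wx":0,"wy":0,"wz":0,"gripper":1.5},{"x":0,"y":0,"z":0,"wx":0,"wy":0,"wz":0,"gripper":1.5},{"x":0,"y":0,"z":0,"wx":0,"wy":0,"wz":0,"gripper":1.5}])

```text
time_s: 8.0
position: [0.4973, 0.2315, 0.2331]
tool_rot: [[0.242, -0.97, 0.001], [-0.97, -0.242, 0.0], [-0.0, -0.001, -1.0]]
ft_force: [0.7, -1.0, -1.0]
grip_width: 0.0235
```

Call:
step_arm(increments=[{"x":0,"y":0,"z":0.1,"wx":0,"wy":0,"wz":0,"gripper":1.5},{"x":0,"y":0,"z":0.05,"wx":0,"wy":0,"wz":0,"gripper":1.5},{"x":0,"y":0,"z":0,"wx":0,"wy":0,"wz":0,"gripper":1.5},{"x":0,"y":0,"z":0,"wx":0,"wy":0,"wz":0,"gripper":1.5}])

```text
time_s: 8.4
position: [0.4973, 0.2314, 0.2313]
tool_rot: [[0.242, -0.97, 0.0], [-0.97, -0.242, 0.0], [0.0, -0.0, -1.0]]
ft_force: [0.8, -0.3, 0.4]
grip_width: 0.0235
```

Call:
step_arm(increments=[{"x":0,"y":0,"z":0.1,"wx":0,"wy":0,"wz":0,"gripper":1.5},{"x":0,"y":0,"z":0,"wx":0,"wy":0,"wz":0,"gripper":1.5},{"x":0,"y":0,"z":0,"wx":0,"wy":0,"wz":0,"gripper":1.5}])

```text
time_s: 8.7
position: [0.4973, 0.2314, 0.2312]
tool_rot: [[0.242, -0.97, 0.001], [-0.97, -0.242, 0.0], [0.0, -0.001, -1.0]]
ft_force: [-1.9, -1.7, 9.7]
grip_width: 0.0234
```

Contact: 9.7 N and the tool has stopped descending. I'll release and rise, opening just wide enough first.

Call:
step_arm(increments=[{"x":0,"y":0,"z":-0.05,"wx":0,"wy":0,"wz":0,"gripper":2.4},{"x":0,"y":0,"z":0,"wx":0,"wy":0,"wz":0,"gripper":2.8},{"x":0,"y":0,"z":0,"wx":0,"wy":0,"wz":0,"gripper":4},{"x":0,"y":0,"z":0,"wx":0,"wy":0,"wz":0,"gripper":6},{"x":0,"y":0,"z":0,"wx":0,"wy":0,"wz":0,"gripper":6},{"x":0,"y":0,"z":0,"wx":0,"wy":0,"wz":0,"gripper":6},{"x":0,"y":0,"z":-0.8,"wx":0,"wy":0,"wz":0,"gripper":6},{"x":0,"y":0,"z":-2,"wx":0,"wy":0,"wz":0,"gripper":6},{"x":0,"y":0,"z":-2,"wx":0,"wy":0,"wz":0,"gripper":6},{"x":0,"y":0,"z":-2,"wx":0,"wy":0,"wz":0,"gripper":6},{"x":0,"y":0,"z":-2,"wx":0,"wy":0,"wz":0,"gripper":6},{"x":0,"y":0,"z":-2,"wx":0,"wy":0,"wz":0,"gripper":6},{"x":0,"y":0,"z":-2,"wx":0,"wy":0,"wz":0,"gripper":6},{"x":0,"y":0,"z":-2,"wx":0,"wy":0,"wz":0,"gripper":6},{"x":0,"y":0,"z":-1,"wx":0,"wy":0,"wz":0,"gripper":6},{"x":0,"y":0,"z":0,"wx":0,"wy":0,"wz":0,"gripper":6}])

```text
time_s: 10.3
position: [0.4971, 0.2314, 0.3901]
tool_rot: [[0.242, -0.97, 0.003], [-0.97, -0.242, 0.001], [0.0, -0.003, -1.0]]
ft_force: [0.2, 0.2, -0.2]
grip_width: 0.0598
```

Run:
```python
from h import *
snap('wrist','w4',k=1.2); o=env.observe(); print(o['position'],o['grip_width'])
c=env.get_image('side')['color'][165:215,185:255]; im=cv2.imread('pics/w4.png'); s=cv2.resize(c,None,fx=6,fy=6)[:, :]
out=np.zeros((max(im.shape[0],0)+0,800,3),np.uint8); out[:,:420]=cv2.resize(im,(420,im.shape[0]*1))[:, :]; out[:300,420:800]=cv2.resize(c,(380,300),interpolation=cv2.INTER_CUBIC)
cv2.imwrite('pics/c4.png',out)
```

```text
[0.49709399 0.23139462 0.38883024] 0.05984266532801241
```

View pics/c4.png

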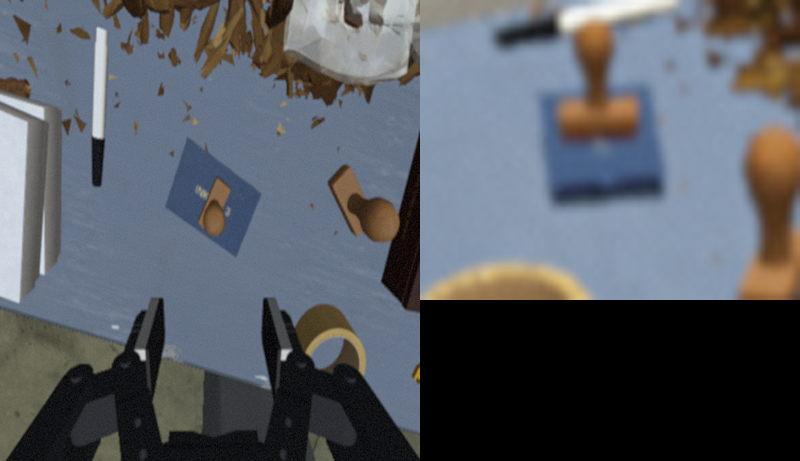

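The stamp stands upright and released near the tin centre; knob at (213,218) and tin centre about (213,197) in the left half. Next I'll move over the pull and turn the jaws along the hinge.

Call:
step_arm(increments=[{"x":1.9,"y":0.47,"z":0,"wx":0,"wy":0,"wz":0,"gripper":6},{"x":3.88,"y":0.944,"z":0,"wx":0,"wy":0,"wz":0,"gripper":6},{"x":3.88,"y":0.944,"z":0,"wx":0,"wy":0,"wz":0,"gripper":6},{"x":3.88,"y":0.944,"z":0,"wx":0,"wy":0,"wz":0,"gripper":6},{"x":3.88,"y":0.944,"z":0,"wx":0,"wy":0,"wz":0,"gripper":6},{"x":3.88,"y":0.944,"z":0,"wx":0,"wy":0,"wz":0,"gripper":6},{"x":3.88,"y":0.944,"z":0,"wx":0,"wy":0,"wz":0,"gripper":6},{"x":3.88,"y":0.944,"z":0,"wx":0,"wy":0,"wz":0,"gripper":6},{"x":3.88,"y":0.944,"z":0,"wx":0,"wy":0,"wz":0,"gripper":6},{"x":3.88,"y":0.944,"z":0,"wx":0,"wy":0,"wz":0,"gripper":6},{"x":1.9,"y":0.47,"z":0,"wx":0,"wy":0,"wz":0,"gripper":6},{"x":0,"y":0,"z":0,"wx":0,"wy":0,"wz":0.06,"gripper":6},{"x":0,"y":0,"z":1,"wx":0,"wy":0,"wz":0.064,"gripper":6},{"x":0,"y":0,"z":2,"wx":0,"wy":0,"wz":0,"gripper":6},{"x":0,"y":0,"z":2,"wx":0,"wy":0,"wz":0,"gripper":6},{"x":0,"y":0,"z":1,"wx":0,"wy":0,"wz":0,"gripper":6},{"x":0,"y":0,"z":0,"wx":0,"wy":0,"wz":0,"gripper":6},{"x":0,"y":0,"z":0,"wx":0,"wy":0,"wz":0,"gripper":6}])

```text
time_s: 12.2
position: [0.4997, -0.1672, 0.329]
tool_rot: [[0.121, -0.993, 0.0], [-0.993, -0.121, -0.0], [0.0, -0.0, -1.0]]
ft_force: [0.2, 0.3, -0.1]
grip_width: 0.0598
```

Run:
```python
from h import *
snap('wrist','w5',k=1.5); o=env.observe(); print(o['position'],o['tool_rot'],o['grip_width'],o['q'])
print(proj('w5',[[.4995,-.168,.093],[.4995-.0018,-.168+.0149,.093],[.4995+.0018,-.168-.0149,.093]])*1.5)
```

```text
[ 0.49969838 -0.16718034  0.32935992] [[ 1.20550710e-01 -9.92706741e-01  9.23211308e-04]
 [-9.92706950e-01 -1.20551251e-01 -5.54271793e-04]
 [ 6.61523624e-04 -8.49660423e-04 -9.99999420e-01]] 0.0601272165589706 [-3.13832552e+01  2.34598174e+01  8.51080816e+01  4.58809433e-04
  7.13704054e+01  5.16926942e+01]
[[390.80370806 318.84867995]
 [359.17796686 318.837358  ]
 [422.42593246 318.86000064]]
```

View pics/w5.png

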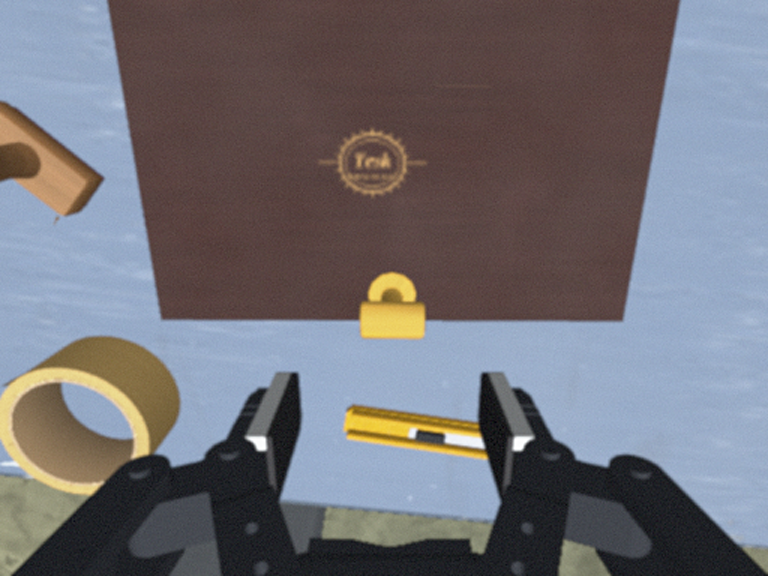

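The bar is at (392,320), within 1 mm of prediction, and the lid's front edge is parallel to the jaws. I'll shift 1.5 mm, descend and close on the flat ends.

Call:
step_arm(increments=[{"x":0.15,"y":0.05,"z":1,"wx":0,"wy":0,"wz":0,"gripper":6},{"x":0,"y":0,"z":2,"wx":0,"wy":0,"wz":0,"gripper":6},{"x":0,"y":0,"z":2,"wx":0,"wy":0,"wz":0,"gripper":6},{"x":0,"y":0,"z":2,"wx":0,"wy":0,"wz":0,"gripper":6},{"x":0,"y":0,"z":1.3,"wx":0,"wy":0,"wz":0,"gripper":6},{"x":0,"y":0,"z":0,"wx":0,"wy":0,"wz":0,"gripper":6},{"x":0,"y":0,"z":0,"wx":0,"wy":0,"wz":0,"gripper":4.5},{"x":0,"y":0,"z":0,"wx":0,"wy":0,"wz":0,"gripper":3.5},{"x":0,"y":0,"z":0,"wx":0,"wy":0,"wz":0,"gripper":2.5},{"x":0,"y":0,"z":0,"wx":0,"wy":0,"wz":0,"gripper":2},{"x":0,"y":0,"z":0,"wx":0,"wy":0,"wz":0,"gripper":2},{"x":0,"y":0,"z":0,"wx":0,"wy":0,"wz":0,"gripper":2},{"x":0,"y":0,"z":0,"wx":0,"wy":0,"wz":0,"gripper":2}], newtons=40)

```text
time_s: 13.55
position: [0.4993, -0.1684, 0.2467]
tool_rot: [[0.12, -0.993, 0.001], [-0.993, -0.12, -0.0], [0.0, -0.001, -1.0]]
ft_force: [-1.1, 3.3, 5.3]
grip_width: 0.0293
```

Run:
```python
from h import *
o=env.observe(); print(o['position'],o['tool_rot'],o['grip_width'],o['ft_force'])
# arc rows: bar rel hinge (-146,46) mm, tool y = -case x, tool z = down
th=np.radians(np.linspace(0,45,16)); b=np.array([-146*np.cos(th)+46*np.sin(th),146*np.sin(th)+46*np.cos(th)])/10
d=np.diff(b); print(np.c_[-d[0],-d[1]].round(2).tolist())
```

```text
[ 0.49929135 -0.1684165   0.24669752] [[ 1.20476819e-01 -9.92715079e-01  1.45211990e-03]
 [-9.92716043e-01 -1.20477329e-01 -2.68600145e-04]
 [ 4.41590940e-04 -1.40918263e-03 -9.99998910e-01]] 0.029283082280576023 [-1.07557593  3.33982247  5.32992394]
[[-0.26, -0.76], [-0.3, -0.74], [-0.34, -0.73], [-0.38, -0.71], [-0.41, -0.69], [-0.45, -0.66], [-0.48, -0.64], [-0.52, -0.61], [-0.55, -0.59], [-0.58, -0.56], [-0.6, -0.53], [-0.63, -0.49], [-0.66, -0.46], [-0.68, -0.42], [-0.7, -0.39]]
```

Call:
step_arm(increments=[{"x":0,"y":-0.13,"z":-0.38,"wx":0,"wy":0,"wz":0,"gripper":2},{"x":0,"y":-0.13,"z":-0.38,"wx":0,"wy":0,"wz":0,"gripper":2},{"x":0,"y":-0.3,"z":-0.74,"wx":0,"wy":0,"wz":0,"gripper":2},{"x":0,"y":-0.34,"z":-0.73,"wx":0,"wy":0,"wz":0,"gripper":2},{"x":0,"y":-0.38,"z":-0.71,"wx":0,"wy":0,"wz":0,"gripper":2},{"x":0,"y":0,"z":0,"wx":0,"wy":0,"wz":0,"gripper":2}])

```text
time_s: 14.15
position: [0.5122, -0.1669, 0.2761]
tool_rot: [[0.121, -0.993, 0.0], [-0.993, -0.121, -0.0], [0.0, -0.0, -1.0]]
ft_force: [-2.0, 1.2, -2.2]
grip_width: 0.0291
```

Forces are low and the grip holds. Continuing along the arc.

Call:
step_arm(increments=[{"x":0,"y":-0.41,"z":-0.69,"wx":0,"wy":0,"wz":0,"gripper":2},{"x":0,"y":-0.45,"z":-0.66,"wx":0,"wy":0,"wz":0,"gripper":2},{"x":0,"y":-0.48,"z":-0.64,"wx":0,"wy":0,"wz":0,"gripper":2},{"x":0,"y":-0.52,"z":-0.61,"wx":0,"wy":0,"wz":0,"gripper":2},{"x":0,"y":-0.55,"z":-0.59,"wx":0,"wy":0,"wz":0,"gripper":2},{"x":0,"y":-0.58,"z":-0.56,"wx":0,"wy":0,"wz":0,"gripper":2},{"x":0,"y":-0.6,"z":-0.53,"wx":0,"wy":0,"wz":0,"gripper":2},{"x":0,"y":-0.63,"z":-0.49,"wx":0,"wy":0,"wz":0,"gripper":2},{"x":0,"y":-0.66,"z":-0.46,"wx":0,"wy":0,"wz":0,"gripper":2},{"x":0,"y":-0.68,"z":-0.42,"wx":0,"wy":0,"wz":0,"gripper":2},{"x":0,"y":-0.35,"z":-0.2,"wx":0,"wy":0,"wz":0,"gripper":2},{"x":0,"y":-0.35,"z":-0.19,"wx":0,"wy":0,"wz":0,"gripper":2},{"x":0,"y":0,"z":0,"wx":0,"wy":0,"wz":0,"gripper":2},{"x":0,"y":0,"z":0,"wx":0,"wy":0,"wz":0,"gripper":2},{"x":0,"y":0,"z":0,"wx":0,"wy":0,"wz":0,"gripper":2},{"x":0,"y":0,"z":0,"wx":0,"wy":0,"wz":0,"gripper":2},{"x":0,"y":0,"z":0,"wx":0,"wy":0,"wz":0,"gripper":2},{"x":0,"y":0,"z":0,"wx":0,"wy":0,"wz":0,"gripper":2}])

```text
time_s: 15.95
position: [0.574, -0.1597, 0.3356]
tool_rot: [[0.12, -0.993, 0.0], [-0.993, -0.12, -0.0], [0.0, -0.0, -1.0]]
ft_force: [-2.7, -1.7, 0.5]
grip_width: 0.0294
```

Run:
```python
from h import *
d=snap('side','s6',crop=(180,100,380,270),k=3.8); o=env.observe(); print(o['position'],o['grip_width'],o['ft_force'])
a=np.radians(6.87);ex=np.array([np.cos(a),np.sin(a),0]);ey=np.array([-ex[1],ex[0],0]);H=np.array([.5633,-.1596,0])+.081*ex+[0,0,.047]
for t in (38,45,52):
    t=np.radians(t);f=lambda X,Y,Z:H+ex*(X*np.cos(t)+Z*np.sin(t))+ey*Y+np.array([0,0,-X*np.sin(t)+Z*np.cos(t)])
    print(np.degrees(t).round(),((proj('s6',[f(-.161,.129,.01),f(-.161,-.129,.01),f(-.146,0,.046)])-[180,100])*3.8).round().tolist())
```

```text
[ 0.57403815 -0.15966754  0.33556372] 0.029306713847869575 [-3.03967883 -3.78062016  0.05050962]
38.0 [[266.0, 319.0], [492.0, 509.0], [412.0, 363.0]]
45.0 [[283.0, 297.0], [514.0, 481.0], [433.0, 343.0]]
52.0 [[302.0, 276.0], [538.0, 455.0], [456.0, 326.0]]
```

View pics/s6.png

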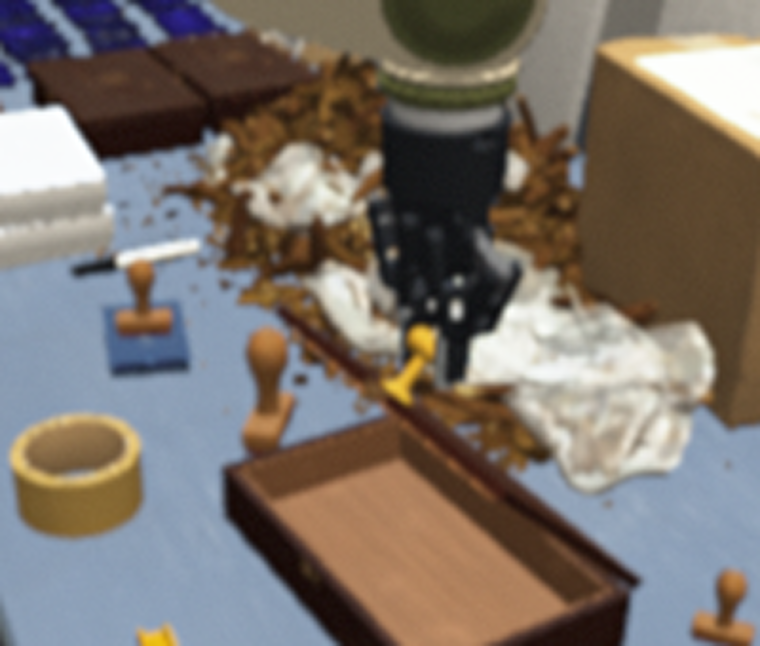

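Side view: the lid stands at about 45°, with the bar at (423,343) against (433,343) predicted for 45°. The fingers hold it. The stamp stands on the tin at (145,310); the tape and marker haven't moved, and only the tip of the cutter is in frame. Handing in.

Run:
```python
from rig import env
o=env.observe(); print(o['time_s'],o['qvel'].round(2),o['grip_width']); print(env.close_job())
```

```text
16.0 [-0.   -0.13 -0.08  0.02 -0.07 -0.04] 0.029306713847869575
the job is handed in; nothing more can be done
None
```

I handed the job in at 16.0 s, with the stamp on the tin and the gripper holding the lid at about 45°. No verdict was reported.

**Stamp:** I gripped it by its knob and set it down near the centre of the tin. Contact showed as 9.7 N. I released it before touching the lid, and the pictures show it upright.

**Lid:** I took the pull by its flat ends at 40 N and swung the lid along the hinge arc. The travel of the gripper gives about 45°. In the last side picture the bar lies about 10 px (2.6 image pixels) left of where 45° predicts, which I put down to calibration error; it fits an angle within a few degrees of 45°, inside the ±7° allowed. The arm was nearly still and the grip width steady at 29.3 mm.

**Everything else:** In that last picture the tape and marker were where they started. Only the tip of the cutter was in the frame, but nothing touched it on the way.

**Disagreements:** My first move call was refused because its rows were incomplete, so nothing moved. No other checks failed.

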